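# Catch the test pin of a connecting rod with the gauge's sprung hook

## Robot

A 6-joint arm with a two-finger parallel gripper is mounted at the origin on the work surface. World frame = base frame: x ahead of the robot, y to its left, z up, the work surface at z = 0. Lengths are in mm, angles in rad, forces in N, time in s.
With the tool pointing down it reaches from about 250 to 850 mm from the base axis. Payload 12.5 kg.
Tool frame: the origin (TCP) lies on the centre line of the jaws, within the pads' length; the fingertips stand 25 mm ahead of it and the grasp point (between the pads) lies 6 mm ahead of it (env.tip_reach is the distance from the TCP to the fingertips, in mm); x points along the fingers, y is the direction in which the jaws open and shut, and the axes are right-handed (so a half turn about x gives the same grasp; the last joint's range is limited). The gripper opens to 93 mm and grips with 3 to 60 N. Pads are 15 mm wide; open, the fingers measure 128 mm over their backs; the gripper's body (75 mm by 188 mm) begins 65 mm behind the grasp point.
Start: joints at [1.07, 0.351, 1.652, -0, 1.139, -0.085], TCP at [222.125, 503.135, 243.633] pointing down, gripper open.
Joint ranges: [-2.75, 2.75], [-0.79, 2.1], [0.01, 2.65], [-1.57, 4.71], [0.07, 3.14], [-2.87, 2.87]. Speed limits (rad/s): [2.22, 2.22, 2.79, 3.14, 3.14, 3.14].

## Interface

Orientations are given as a rotation vector (axis times angle).
In Python, from plant import env, snapshot, camera_info gives the robot as it stands. Calls block until the motion is done:
- env.goto(position, orientation): joint-space move of the TCP to a pose.
- env.move_linear(position, ori=None, feed=150, max_force=None): straight line of the TCP; ori=None keeps the orientation; feed is the mean speed in mm/s. With max_force (N) it stops when the force on the tool has changed by that much, and returns True; else False.
- env.set_joints(angles): joint-space move.
- env.open_gripper() and env.clamp(grasp_force=None): open the fingers fully, or close them until they stop; grasp_force is the grip in N (None keeps the last).
- env.pause(seconds).
- env.solve_ik(position, orientation): joint angles nearest the present ones, or None.
- snapshot(name): name is "scene" or "top"; returns the picture (384x512x3 uint8, red, green, blue); there is no depth.
- camera_info(name): a dict with "mtx" (3x3 intrinsics, pixels), "R" (3x3) and "t" (3): a world point X has camera coordinates R X + t. Camera axes: x right, y down, z forward; pixel columns grow to the right and rows downward; lengths in mm; the calibration is good to about 2 mm. A picture is of the moment at which its call begins. camera_info takes no time and is no camera call.
A pose or a line that the arm cannot do raises env.MotionError and nothing moves.
- env.finish_job(): hands the job in, once; it reports no verdict.
Readings, each from a call of its own:
- env.current_time(): time.
- env.current_joint_positions(): joint angles.
- env.current_qd(): joint speeds.
- env.current_joint_efforts(): joint torques, N m.
- env.current_tcp_pos(): TCP position.
- env.current_tcp_rot(): TCP orientation.
- env.current_contact_force(): force on the tool from outside, world axes, zero at the start.
- env.current_wrist_torque(): the same for the moment, N m.
- env.current_opening(): finger opening in mm.
Only numpy, scipy, OpenCV 4.12 (cv2) and the standard library are available. Lean on these libraries where they do the work, as an engineer would, in place of code of your own. Each camera call takes 0.05 s, during which the arm holds its last target.

## Task

Swing the connecting rod round on the gauge's arbor until its shank rests against the side stop. Press the sprung hook's thumb saddle in and, holding it in, bring the cross slide over to its end stop so that the open hook goes round the test pin; then let the spring draw the hook back onto the pin. Leave the rod flat against the stop and held by the hook alone, and leave the piston, oil can and spanner where they are.

Things in the scene. Friction and masses are not known exactly. Their poses are not given: they have to be found in the camera images.
- gauge: Length gauge for connecting rods, fixed: dark steel plate, x -175 to 225, y -100 to 100, z 0 to 20 mm in its own frame (origin on the underside, z up). At its +x end the arbor, an upright stud 51 mm in diameter (x 118, y 10, top z 62), and a dial indicator (top z 67); at its -x end the cross slide with the sprung hook. The rod rests on pads with tops at z 34.
- side_stop (a point): Top centre of the side stop: upright steel stud 12 mm in diameter (dark nut at its foot), top 52 mm above the bench, at gauge x 23, y -7 mm. The rod's shank must rest against its +y side. Axes as the gauge's.
- cross_slide (a joint): Cross slide: dark block 75 x 50 mm, carrying a barrel 32 mm in diameter, 85 mm long, along gauge x, axis 67 mm above the bench. Value in m, grows as it moves along gauge +y. Starts at 0 to 0.025; solid end stop at 0.060, where the hook is in line with the test pin of a rod that rests on the side stop. Needs about 1.5 N; stays where left.
- plunger (a joint): Sprung plunger through the barrel, one piece: thumb saddle at its -x end, hook at its +x end. Value in m: 0 at rest (hook drawn in), 0.030 fully pressed along gauge +x. Spring 4 N at 0, 10 N at 0.030; returns by itself. Its hook passes behind the pin only when pressed 0.020 or more; with the pin caught it rests near 0.0125.
- thumb_saddle (a point): Middle of the pressing face of the black thumb saddle, 67 mm above the bench: upright plate 56 mm wide (gauge y), 40 mm high, facing gauge -x, with cheeks standing out 12 mm at both sides (46 mm between them, open above and below). Press it toward gauge +x; a push sideways on a cheek, or friction, moves the cross slide. Axes as the gauge's.
- hook_seat (a point): Where the pin's axis sits when caught; axes as the gauge's. The hook is a J of 10 mm steel bar, 62 to 72 mm above the bench: shank along x, its inner face 13.5 mm to -y of this point; cross bar at its front end toward +y, its catching face 10 mm to +x of this point. The seat is 27 mm wide and ends in a 3 mm barb, 5 mm wide. Open at the +y side.
- rod: Connecting rod, steel, 0.75 kg, 197 mm, lying flat, underside 34 mm above the bench, 22 mm thick. Origin: underside, centre of the big-end bore (54 mm, round the arbor; outside 72 mm, 90 mm over the bolts). Small end (32 mm diameter) at its x -145. Shank 27 tapering to 19 mm. Starts turned 0.12 to 0.32 rad, small end to gauge +y; lies along gauge x when on the stop. A few N turn it.
- test_pin (a point): On the axis of the upright test pin fixed in the rod's small end, 67 mm above the bench (hook height). 20 mm in diameter, bare from the small end's top (56 mm above the bench) to its head (30 mm diameter, 81 to 89 mm, nub to 95 mm). At gauge x -27, y 10 mm, give or take 3 mm, when the rod rests on the side stop.
- piston: Bystander: aluminium piston standing crown down, 86 mm in diameter, 74 mm high; origin under its centre.
- oil_can: Bystander: small steel oil can, 68 mm in diameter, bent brass spout to 143 mm high, reaching 48 mm out along its x; origin under its centre.
- spanner: Bystander: open spanner 190 mm long, lying flat along its own x; origin under its middle.
There are look-alikes about, which are no part of the job. Leave any purple or turquoise look-alike of the rod alone.

How it is judged (in metres and radians):
On the way, in this order (a step that is already met when the one before it is completed fails the run):
1. the rod has been swung against the side stop (test pin within 5.5 mm of its place across the gauge) (y of test_pin in the frame of gauge between 0.0045 and 0.0155 m), for 0.2 s.
2. the hook is pressed out and stands round the pin, its cross bar still clear of it (by more than 4 mm) (x of test_pin in the frame of hook_seat between -0.025 and -0.004 m and y of test_pin in the frame of hook_seat between -0.006 and 0.006 m), for 0.1 s.
At the end, for the whole second after the job is handed in: The hook, let go, rests on the test pin with the spring drawn out (plunger between 9 and 17 mm, pin's axis within 6 mm of the hook's seat); the rod lies flat (within 0.04 rad) and still, against the side stop (pin between 4.5 and 15.5 mm on the gauge's y axis) (all of step 1 and horizontal distance between test_pin and hook_seat below 0.006 m and value of joint plunger between 0.009 and 0.017 m and angle between rod's own z axis and vertical below 0.04 rad and linear speed of rod below 0.01 m/s and velocity of joint plunger between -0.005 and 0.005 m/s); the robot touches nothing.
It fails at once if the piston is shifted by more than 20 mm (distance of piston from where it was at the start of the episode above 0.02 m).
It fails at once if the oil can is shifted by more than 20 mm (distance of oil_can from where it was at the start of the episode above 0.02 m).
It fails at once if the spanner is shifted by more than 20 mm (distance of spanner from where it was at the start of the episode above 0.02 m).
It also fails if it takes over 48 s, if anything falls off the work surface, if the arm or the gripper's body presses on something with over 40 N, if the wrist force passes 120 N, or if a joint passes its speed limit or range.

## Working session

There is one attempt and no reset: what is moved stays moved. The work goes in short steps, each a Python script; the robot and the scene stay as the last script left them, time stands still between calls to the robot, and variables do not carry over. Pictures are saved under pics/ and viewed, and the job is handed in when it is done.

```bash
ls; mkdir -p pics
python3 - <<'E'
from plant import env, snapshot, camera_info
import cv2
for n in("scene","top"):
    im=snapshot(n); cv2.imwrite(f"pics/{n}0.png",im[:,:,::-1]); 
    c=camera_info(n); print(n,c["mtx"].tolist(),c["R"].tolist(),c["t"].tolist())
print(env.current_time(),env.current_tcp_rot(),env.current_contact_force())
E
```

```text
pics
scene [[396.2100099966198, 0.0, 257.92244707562514], [0.0, 396.2100099966198, 189.7248868341099], [0.0, 0.0, 1.0]] [[-0.043936280359693825, 0.9989525802959002, -0.012780672451688792], [0.6295531372229258, 0.01775136992750971, -0.7767546178031184], [-0.7757141552665686, -0.0421738210962639, -0.6296736600281245]] [20.527062858293977, -250.78134624889452, 1461.4795093110188]
top [[397.95980919919214, 0.0, 255.3164878469232], [0.0, 397.95980919919214, 188.67428587953327], [0.0, 0.0, 1.0]] [[0.013174391062908875, -0.9998805672960607, 0.008080010137943482], [-0.9965950975988703, -0.013788006209933371, -0.08129023512484586], [0.08139193364221935, -0.006981549144893156, -0.9966577201374192]] [-7.596672875081459, 469.2309875251473, 1370.180260736054]
0.1 [ 0.32539148  1.54639394 -0.32696   ] [ 0.19279667  0.0648165  -0.28345332]
```

View pics/scene0.png

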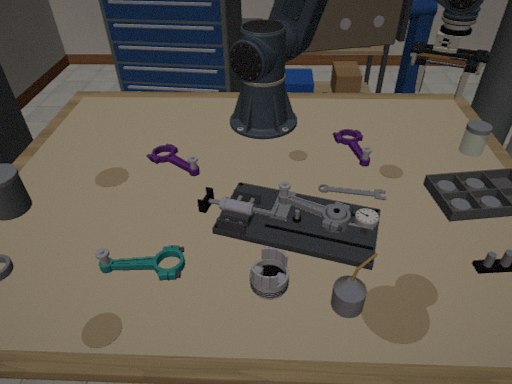

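View pics/top0.png

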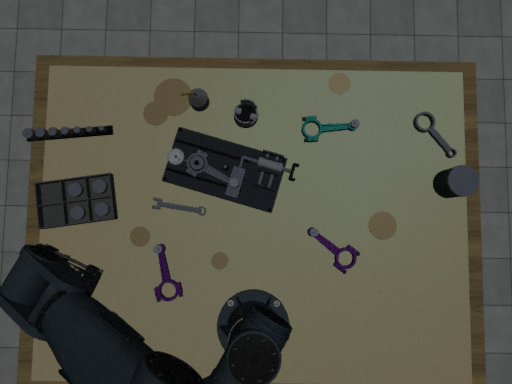

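The top view shows the gauge centred near (228,170), with the arbor near (197,162) and the saddle near (294,171). In the scene view the gauge is near (300,222). I'll enlarge both.

Run:
```python
import cv2
a=cv2.imread("pics/top0.png")[115:225,150:310]; cv2.imwrite("pics/top0c.png",cv2.resize(cv2.convertScaleAbs(a,alpha=1.8),None,fx=5,fy=5,interpolation=cv2.INTER_CUBIC))
a=cv2.imread("pics/scene0.png")[170:270,190:390]; cv2.imwrite("pics/scene0c.png",cv2.resize(cv2.convertScaleAbs(a,alpha=1.6),None,fx=4,fy=4,interpolation=cv2.INTER_CUBIC))
```

```text
(no output)
```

View pics/top0c.png

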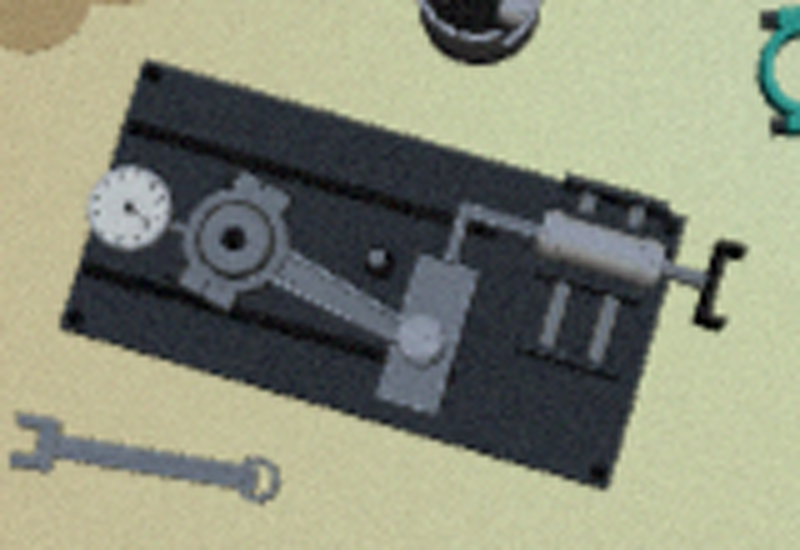

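View pics/scene0c.png

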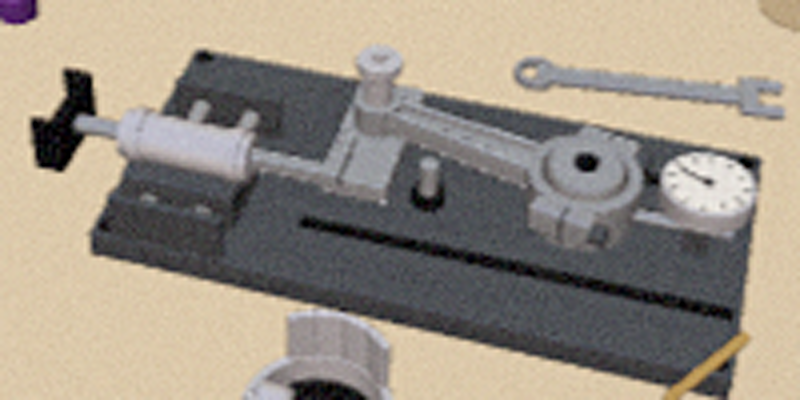

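```bash
cat > h.py <<'E'
import numpy as np, cv2
from scipy.spatial.transform import Rotation as Rn
from plant import env, snapshot, camera_info
C={n:camera_info(n) for n in("scene","top")}
def ray(n,u,v,z):
    c=C[n]; d=c["R"].T@np.linalg.inv(c["mtx"])@np.array([u,v,1.]); o=-c["R"].T@c["t"]
    return o+d*(z-o[2])/d[2]
def px(n,X):
    c=C[n]; p=c["mtx"]@(c["R"]@np.array(X,float)+c["t"]); return p[:2]/p[2]
def fit(loc,w):
    loc=np.array(loc);w=np.array(w); a=loc.mean(0);b=w.mean(0)
    l=loc-a;m=w-b
    th=np.arctan2((l[:,0]*m[:,1]-l[:,1]*m[:,0]).sum(),(l*m).sum())
    R=np.array([[np.cos(th),-np.sin(th)],[np.sin(th),np.cos(th)]]); return th,b-R@a,R
E
python3 - <<'E'
from h import *
for n in C: print(n,-C[n]["R"].T@C[n]["t"])
T=lambda x,y:(150+(x-2)/5,115+(y-2)/5)
S=lambda x,y:(190+(x-1.5)/4,170+(y-1.5)/4)
top=[(148,62,20,225,-100),(62,327,20,225,100),(608,488,20,-175,100),(686,215,20,-175,-100),(235,238,62,118,10),(378,258,52,23,-7)]
sc=[(199,52,20,-175,100),(759,158,20,225,100),(730,368,20,225,-100),(93,235,20,-175,-100),(429,162,52,23,-7),(588,163,62,118,10)]
for n,L,F in(("top",top,T),("scene",sc,S)):
    w=[ray(n,*F(a,b),z)[:2] for a,b,z,*_ in L]; l=[q[3:] for q in L]
    th,t,R=fit(l,w); print(n,th,t,[np.round(R.T@(p-t)-q,1).tolist() for p,q in zip(w,l)])
    X=lambda a,b,z:(R.T@(ray(n,*F(a,b),z)[:2]-t)).round(1)
    if n=="top":
        print("pin",X(421,337,92),"saddle",X(705,285,75),"cheeks tips",X(737,250,80),X(710,325,80),"hook bar",X(455,236,72),X(470,210,72),"barrel",X(650,258,83),X(545,230,83))
    else: print("pin",X(380,62,92),"saddle",X(79,120,67),"cheeks",X(76,72,87),X(42,122,87))
E
```

```text
scene [1292.47240908   45.5823254   725.72193259]
top [ 356.21176249    8.43997501 1403.80601334]
top 1.2998274729670647 [530.1911091   82.76880692] [[-3.3, 2.2], [-1.3, -1.4], [1.8, -0.5], [2.3, 0.0], [0.8, -0.9], [-0.2, 0.7]]
pin [-23.8  40.8] saddle [-195.9  -48. ] cheeks tips [-209.8  -76.1] [-206.2  -22.3] hook bar [-24.9 -33. ] [-29.6 -52.8] barrel [-155.1  -54. ] [-82.3 -52.3]
scene 1.3109358748120419 [530.10817363  83.43001124] [[4.0, -2.5], [-1.4, -4.9], [-4.3, 5.6], [2.4, 1.0], [-1.3, 0.7], [0.6, 0.1]]
pin [-22.   34.6] saddle [-199.3  -47.5] cheeks [-208.9  -25. ] [-209.8  -77.1]
```

```bash
cat >> h.py <<'E'
th=1.303; t0=np.array([530.15,83.0]); gx=np.array([np.cos(th),np.sin(th)]); gy=np.array([-gx[1],gx[0]])
def W(x,y,z): return np.r_[t0+gx*x+gy*y,z]
def G(p): p=np.asarray(p); d=p[:2]-t0; return np.round([d@gx,d@gy,p[2]],1)
def ori(s):
    X=np.array([0,0,-1.]);Y=np.r_[s*gy,0]; return Rn.from_matrix(np.c_[X,Y,np.cross(X,Y)]).as_rotvec()
E
python3 - <<'E'
from h import *
for s in(1,-1):
    print(s,[env.solve_ik(q,ori(s)) for q in (W(5,80,150),W(5,38,67),W(-215,-50,80),W(-170,0,80))])
O=ori(1)
if env.solve_ik(W(5,80,150),O) is None or env.solve_ik(W(-215,-50,80),O) is None: O=ori(-1)
np.save("O.npy",O)
env.goto(W(5,80,150),O)
env.clamp(10); print("open",env.current_opening())
env.move_linear(W(5,80,67),feed=150)
print(env.current_contact_force())
print(env.move_linear(W(5,36,67),feed=40,max_force=12))
print(G(env.current_tcp_pos()),env.current_contact_force(),env.current_time())
cv2.imwrite("pics/top1.png",snapshot("top")[:,:,::-1]);cv2.imwrite("pics/scene1.png",snapshot("scene")[:,:,::-1])
a=cv2.imread("pics/scene1.png")[140:270,190:390]; cv2.imwrite("pics/scene1c.png",cv2.resize(cv2.convertScaleAbs(a,alpha=1.6),None,fx=4,fy=4,interpolation=cv2.INTER_CUBIC))
E
```

```text
1 [array([ 1.35755020e-01,  3.33921553e-01,  1.94781965e+00, -4.44089210e-16,
        8.59851453e-01, -2.73804131e+00]), array([ 1.02962084e-01,  5.33762217e-01,  1.89829674e+00, -4.44089210e-16,
        7.09533692e-01, -2.77083424e+00]), None, None]
-1 [array([ 1.35755020e-01,  3.33921553e-01,  1.94781965e+00, -4.44089210e-16,
        8.59851453e-01,  4.03551347e-01]), array([ 1.02962084e-01,  5.33762217e-01,  1.89829674e+00, -4.44089210e-16,
        7.09533692e-01,  3.70758411e-01]), array([-3.44253652e-01,  5.57890144e-01,  1.80260706e+00, -4.44089210e-16,
        7.81095452e-01, -7.64573250e-02]), array([-2.59986135e-01,  4.93252870e-01,  1.92593376e+00, -4.44089210e-16,
        7.22406021e-01,  7.81019183e-03])]
open 0.11237102680960315
[ 0.50517368  0.72448188 -0.3974309 ]
False
[ 5.1 36.  67. ] [-2.73481352 -0.35149161 -1.86088791] 5.2083
```

View pics/scene1c.png

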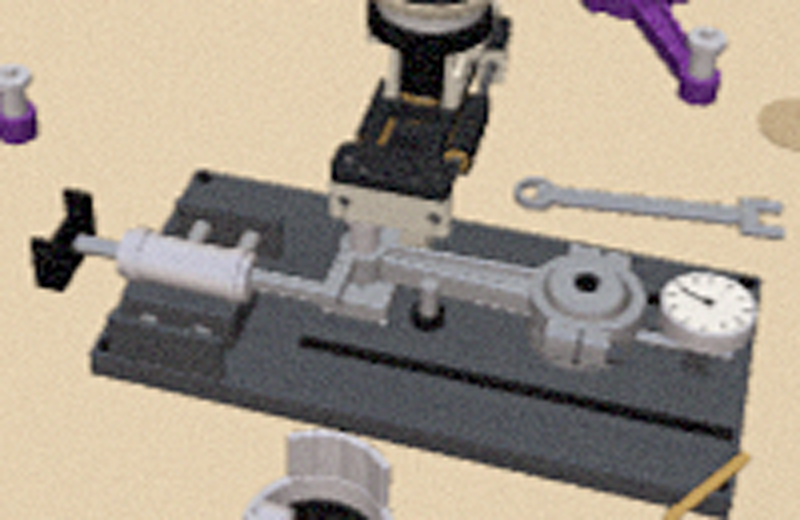

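The rod has moved, but the shank at about (440,265) in the crop isn't on the stop at (429,300) yet. I'll keep pushing.

Run:
```python
from h import *
print(env.move_linear(W(5,12,67),feed=25,max_force=10))
print(G(env.current_tcp_pos()),env.current_contact_force(),env.current_time())
env.pause(0.3)
print(G(env.current_tcp_pos()),env.current_contact_force())
cv2.imwrite("pics/top2.png",snapshot("top")[:,:,::-1]);cv2.imwrite("pics/scene2.png",snapshot("scene")[:,:,::-1])
a=cv2.imread("pics/scene2.png")[140:270,190:390]; cv2.imwrite("pics/scene2c.png",cv2.resize(cv2.convertScaleAbs(a,alpha=1.6),None,fx=4,fy=4,interpolation=cv2.INTER_CUBIC))
```

```text
True
[ 4.7 33.7 66.6] [-1.39856466  0.94589224  0.6987805 ] 5.6917
[ 4.6 34.2 66.2] [0.61047206 0.27634691 0.43335615]
```

View pics/scene2c.png

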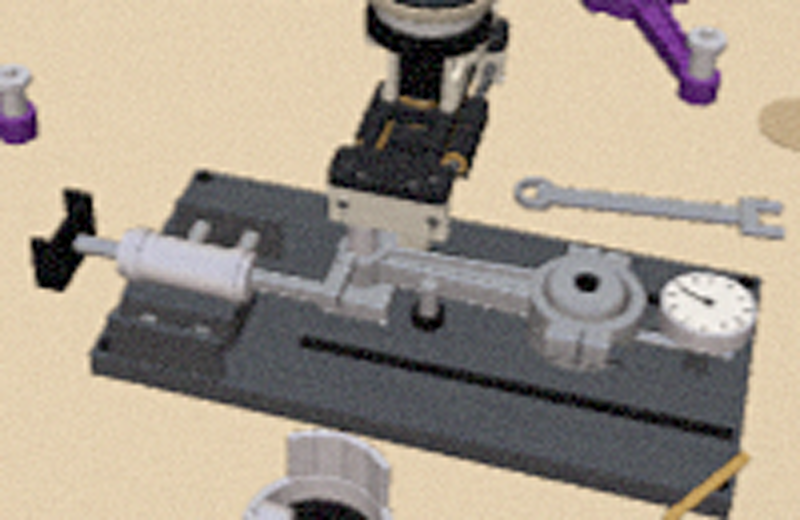

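Run:
```python
from h import *
O=np.load("O.npy")
env.move_linear(W(5,60,67),feed=120)
env.move_linear(W(-20,110,150),feed=250)
print(env.current_contact_force(),env.current_time())
cv2.imwrite("pics/top3.png",snapshot("top")[:,:,::-1]);cv2.imwrite("pics/scene3.png",snapshot("scene")[:,:,::-1])
a=cv2.imread("pics/scene3.png")[140:270,190:390]; a=cv2.resize(cv2.convertScaleAbs(a,alpha=1.6),None,fx=4,fy=4,interpolation=cv2.INTER_CUBIC)
cv2.imwrite("pics/scene3c.png",a)
a=cv2.imread("pics/top3.png")[115:225,150:310]; cv2.imwrite("pics/top3c.png",cv2.resize(cv2.convertScaleAbs(a,alpha=1.8),None,fx=5,fy=5,interpolation=cv2.INTER_CUBIC))
```

```text
[ 0.65620976  0.44645827 -0.1834884 ] 7.0083
```

View pics/scene3c.png

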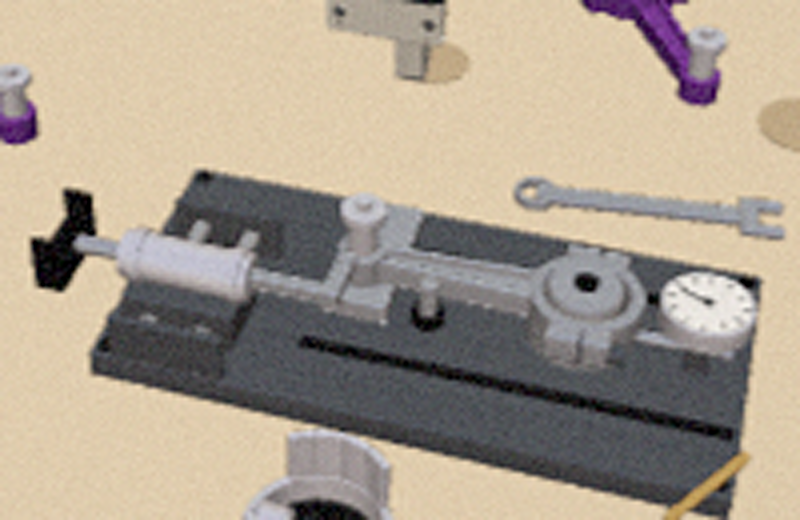

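View pics/top3c.png

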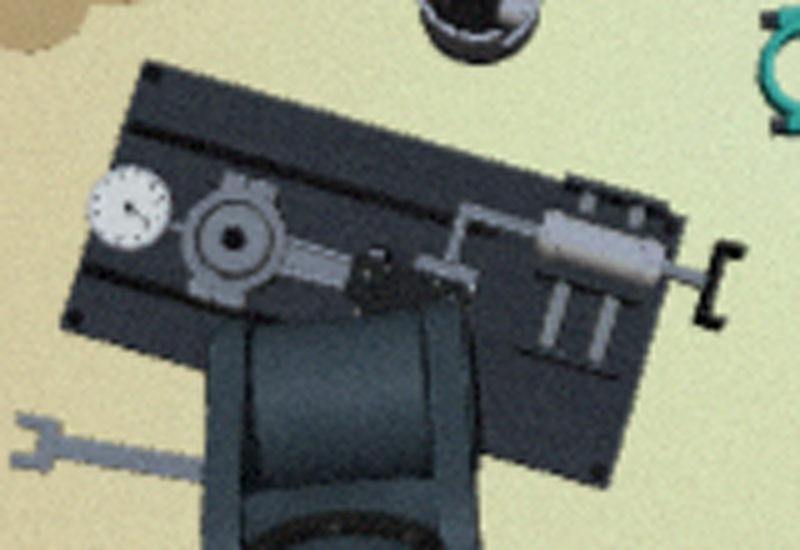

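The rod has swung and its pin head is at (364,203) in the scene crop. I'll compare that with the predicted pixels.

Run:
```python
from h import *
S=lambda x,y:(190+(x-1.5)/4,140+(y-1.5)/4)
print(G(ray("scene",*S(364,203),89)),"top centre of head")
print(G(ray("scene",*S(429,284),52)),"stop, should be 23,-7")
print("small end low rim pred y=10:", [(px("scene",W(-27,y,89))-[190,140])*4+1.5 for y in(4,10,16)])
for x in (0,11,23,40): print(x,[((px("scene",W(x,y,56))-[190,140])*4+1.5).round() for y in(-1,10)])
T=lambda x,y:(150+(x-2)/5,115+(y-2)/5)
for a in((292,235),(280,273),(355,255),(345,290)):print(G(ray("top",*T(*a),56)))
```

```text
[-27.   14.5  89. ] top centre of head
[22.6 -7.8 52. ] stop, should be 23,-7
small end low rim pred y=10: [array([359.6029629 , 212.99360283]), array([362.12545399, 207.23658898]), array([364.62584072, 201.53002334])]
0 [array([397., 266.]), array([402., 255.])]
11 [array([414., 269.]), array([418., 258.])]
23 [array([432., 273.]), array([436., 262.])]
40 [array([459., 278.]), array([463., 267.])]
[83.  -4.8 56. ]
[83.3 22.5 56. ]
[37.8 -3.6 56. ]
[37.5 21.3 56. ]
```

Run:
```python
from h import *
env.move_linear(W(5,60,67),feed=250)
env.move_linear(W(5,38,67),feed=120)
for y in (36,35,34,33,32,31,30,29):
    r=env.move_linear(W(5,y,67),feed=15,max_force=25)
    f=env.current_contact_force(); print(y,r,G(env.current_tcp_pos()),np.round(f[:2]@gy,1),np.round(f[2],1))
    if r or f[:2]@gy>12: break
env.pause(.3); f=env.current_contact_force(); print(G(env.current_tcp_pos()),f[:2]@gy,env.current_time())
cv2.imwrite("pics/scene4.png",snapshot("scene")[:,:,::-1])
a=cv2.imread("pics/scene4.png")[140:270,190:390]; a=cv2.resize(cv2.convertScaleAbs(a,alpha=1.6),None,fx=4,fy=4,interpolation=cv2.INTER_CUBIC)
cv2.imwrite("pics/scene4c.png",a)
```

```text
36 False [ 5.  36.3 67.2] -0.3 -0.4
35 False [ 5. 35. 67.] 0.5 0.1
34 False [ 5. 34. 67.] -1.4 0.2
33 False [ 5.  33.5 66.9] 4.0 1.5
32 False [ 4.9 33.3 66.8] 8.9 5.2
31 False [ 4.9 33.1 66.8] 14.0 9.2
[ 4.9 33.1 66.8] 13.957167812464776 9.825
```

View pics/scene4c.png

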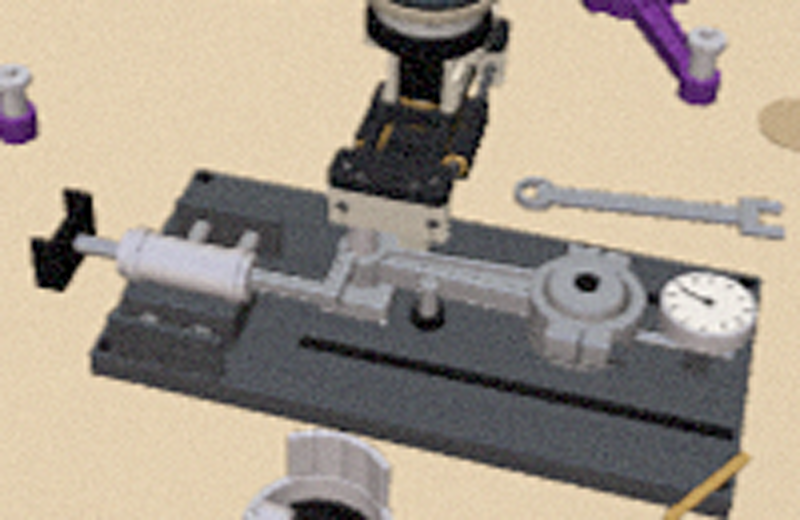

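The standing contact at TCP y 33.2 (14 N, hardly any give) shows the rod is on the stop. Next is the saddle.

Run:
```python
from h import *
O=np.load("O.npy")
def F(): 
    f=env.current_contact_force(); return np.round([f[:2]@gx,f[:2]@gy,f[2]],1)
env.move_linear(W(5,60,67),feed=150)
env.move_linear(W(5,70,170),feed=250)
env.goto(W(-240,-49,170),O)
env.move_linear(W(-240,-49,82),feed=150)
print(F(),env.current_time())
r=env.move_linear(W(-195,-49,82),feed=40,max_force=3.5)
print(r,G(env.current_tcp_pos()),F(),env.current_time())
for n,(y0,x0) in(("scene",(140,150)),("top",(115,200))):
    a=snapshot(n)[y0:y0+110,x0:x0+160,::-1]; cv2.imwrite(f"pics/{n}5c.png",cv2.resize(cv2.convertScaleAbs(a,alpha=1.7),None,fx=5,fy=5,interpolation=cv2.INTER_CUBIC))
```

```text
[ 0.1  0.3 -0.2] 12.575
True [-210.4  -49.    82. ] [-4.6 -0.5  3.1] 13.325
```

View pics/scene5c.png

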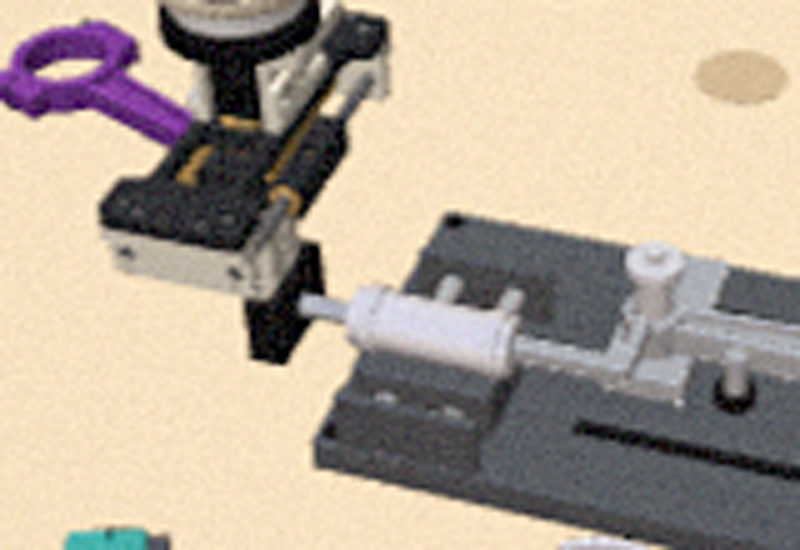

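View pics/top5c.png

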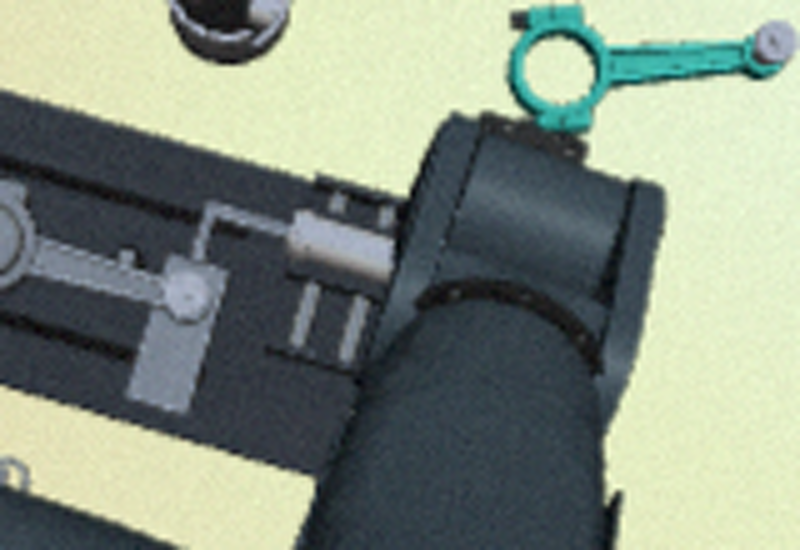

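The fingers are between the cheeks and touching the face. The rod lies by the stud, with the pin at (187,297) in the top crop. Now I'll press.

Run:
```python
from h import *
def F(): 
    f=env.current_contact_force(); return np.round([f[:2]@gx,f[:2]@gy,f[2]],1)
print("pin",G(ray("top",200+(187-2)/5,115+(297-2)/5,92)))
r=env.move_linear(W(-182.5,-49,82),feed=40,max_force=25)
print(r,G(env.current_tcp_pos()),F(),env.current_time())
for n,(y0,x0) in(("scene",(140,150)),("top",(115,200))):
    a=snapshot(n)[y0:y0+110,x0:x0+160,::-1]; cv2.imwrite(f"pics/{n}6c.png",cv2.resize(cv2.convertScaleAbs(a,alpha=1.7),None,fx=5,fy=5,interpolation=cv2.INTER_CUBIC))
print(G(env.current_tcp_pos()),F())
```

```text
pin [-26.6  12.2  92. ]
False [-183.5  -49.1   81.9] [-9.6 -0.5  2.2] 14.2833
[-183.5  -49.2   81.9] [-10.3  -1.1   1.7]
```

View pics/scene6c.png

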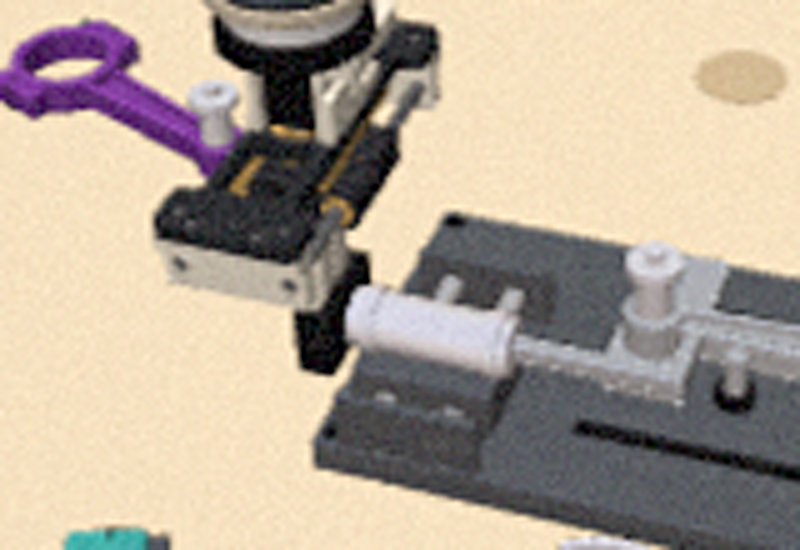

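View pics/top6c.png

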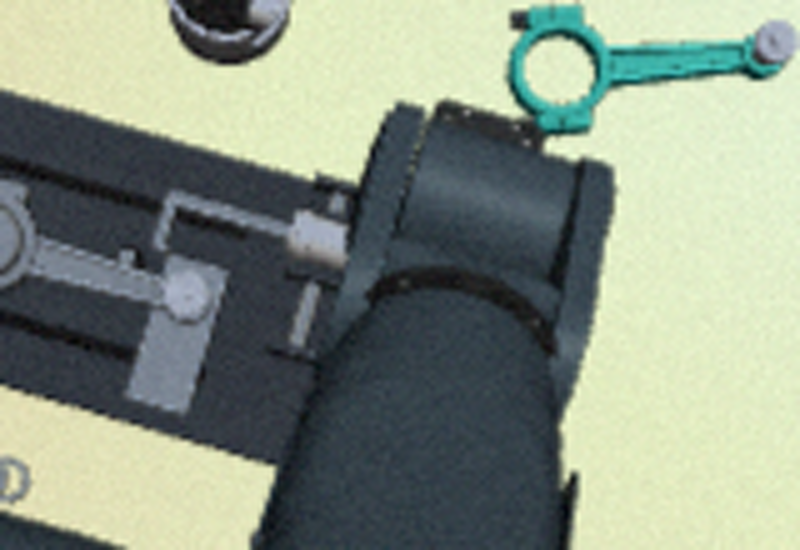

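Pressed about 27 mm: the hook's cross bar is well beyond the pin in x and clear of the rod. Now I'll move the slide over.

Run:
```python
from h import *
def F(): 
    f=env.current_contact_force(); return np.round([f[:2]@gx,f[:2]@gy,f[2]],1)
for y in (-38,-10):
    r=env.move_linear(W(-182.5,y,82),feed=35,max_force=15); print(r,G(env.current_tcp_pos()),F(),env.current_time())
    if r: break
y=G(env.current_tcp_pos())[1]
if not r:
  for y in np.arange(-8,16,1.5):
    r=env.move_linear(W(-182.5,y,82),feed=25,max_force=15); f=F(); print(r,y,G(env.current_tcp_pos()),f)
    if r or abs(f[1])>7: break
env.pause(.15)
for n,(y0,x0) in(("scene",(140,150)),("top",(115,200))):
    a=snapshot(n)[y0:y0+110,x0:x0+160,::-1]; cv2.imwrite(f"pics/{n}7c.png",cv2.resize(cv2.convertScaleAbs(a,alpha=1.7),None,fx=5,fy=5,interpolation=cv2.INTER_CUBIC))
print(G(env.current_tcp_pos()),F(),env.current_time())
```

```text
False [-183.5  -37.6   81.9] [-9.6  1.3  3.7] 14.85
False [-183.4   -9.8   81.9] [-9.7  1.3  3.5] 15.8
False -8.0 [-183.3   -7.8   81.9] [-9.5  0.8  3.2]
False -6.5 [-183.3   -6.4   81.9] [-11.3   0.3   2.1]
False -5.0 [-183.4   -4.9   81.9] [-9.8  0.   2.3]
False -3.5 [-183.4   -3.7   81.9] [-9.2 -1.8  0.4]
False -2.0 [-183.4   -2.9   82.1] [-8.8 -5.2 -1.2]
False -0.5 [-183.4   -1.7   82.2] [-9.6 -5.2 -1.5]
False 1.0 [-183.4   -0.3   82.3] [-10.3  -5.6  -0.9]
False 2.5 [-183.4    0.3   82.4] [ -9.8 -11.1  -4.6]
[-183.4    0.4   82.4] [ -9.6 -10.   -4.5] 18.05
```

View pics/scene7c.png

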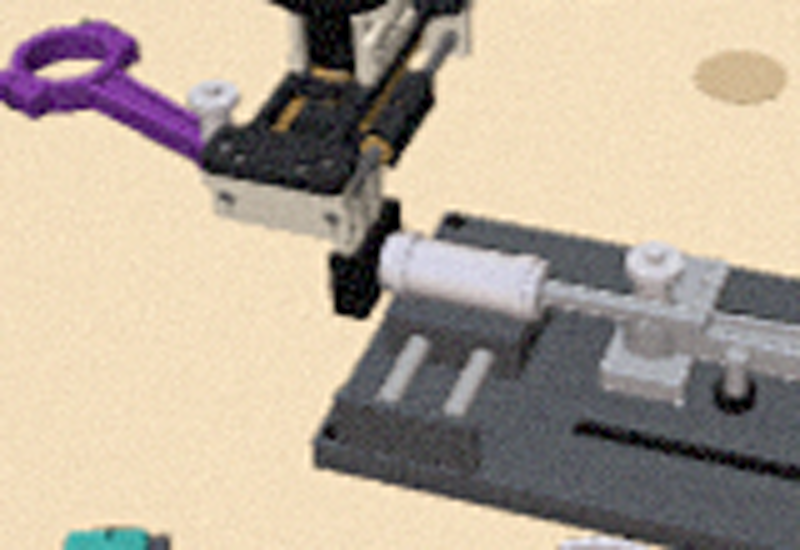

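View pics/top7c.png

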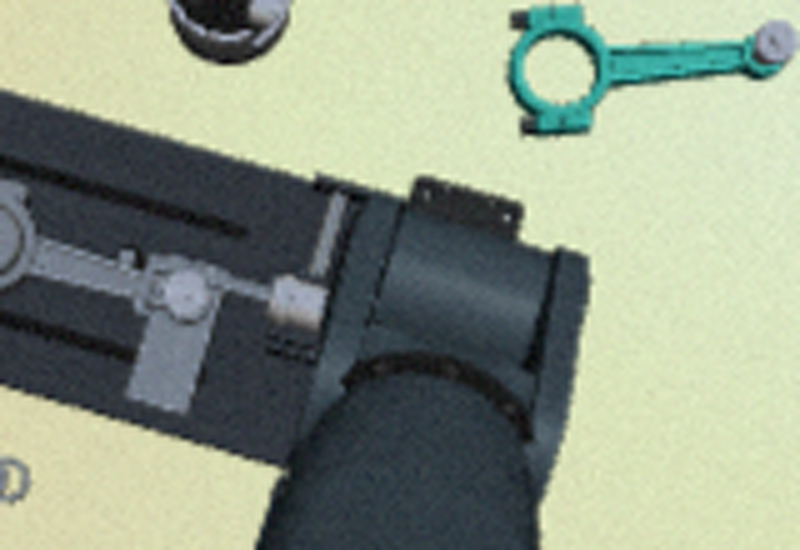

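Run:
```python
from h import *
P=lambda u,v,z:G(ray("top",200+(u-2)/5,115+(v-2)/5,z))
print("barrel",P(298,300,83),"shank",P(240,288,72),P(222,285,72),"bar",P(145,290,72),P(158,262,72),"pin",P(187,297,92))
S=lambda u,v,z:G(ray("scene",150+(u-2)/5,140+(v-2)/5,z))
print("barrel end faces scene",S(400,262,67),S(530,285,67), "slide top start/now", S(655,258,90))
```

```text
barrel [-97.7  -7.4  83. ] shank [-57.7  -5.6  72. ] [-45.5  -4.2  72. ] bar [ 3.3 13.5 72. ] [ 0.3 -7.2 72. ] pin [-26.6  12.2  92. ]
barrel end faces scene [-159.9   -4.9   67. ] [-88.7  -2.8  67. ] slide top start/now [-25.9  10.   90. ]
```

The barrel is at y about −7.5 (end stop) and the cross bar is beyond the pin, which has not moved. Next I'll release along −x, staying lightly on the cheek.

Run:
```python
from h import *
def F(): 
    f=env.current_contact_force(); return np.round([f[:2]@gx,f[:2]@gy,f[2]],1)
for x in (-188,-193,-196,-199,-202):
    env.move_linear(W(x,1.5,82),feed=25); print(x,G(env.current_tcp_pos()),F())
env.move_linear(W(-202,-6,82),feed=30); print(G(env.current_tcp_pos()),F())
env.move_linear(W(-245,-6,82),feed=80); print(G(env.current_tcp_pos()),F())
env.move_linear(W(-250,-6,180),feed=200)
env.move_linear(W(-300,60,220),feed=250)
for n,(y0,x0) in(("scene",(140,190)),("top",(115,150))):
    a=snapshot(n)[y0:y0+115,x0:x0+160,::-1]; cv2.imwrite(f"pics/{n}8c.png",cv2.resize(cv2.convertScaleAbs(a,alpha=1.7),None,fx=5,fy=5,interpolation=cv2.INTER_CUBIC))
print(env.current_time())
```

```text
-188 [-188.9    0.3   82.3] [-8.7 -4.7  1.3]
-193 [-193.8    0.3   82.3] [-8.5 -5.4  0.3]
-196 [-196.8    0.3   82.3] [-7.2 -4.6  0.4]
-199 [-199.5    0.3   82.3] [-5.7 -5.6  1.1]
-202 [-202.     0.3   82.3] [-0.1 -5.7  0.2]
[-201.9   -5.8   81.7] [-1.4  0.4 -0.3]
[-245.1   -5.9   82. ] [0.5 0.1 0.2]
21.9167
```

View pics/scene8c.png

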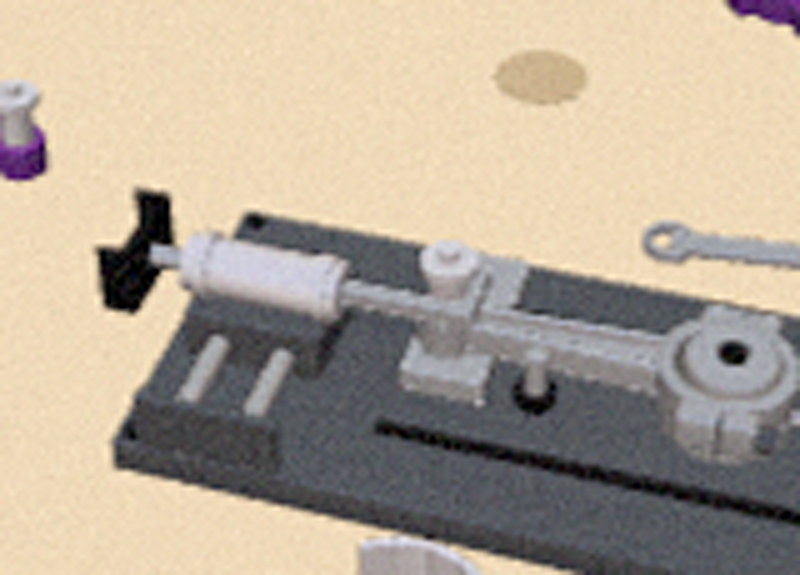

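View pics/top8c.png

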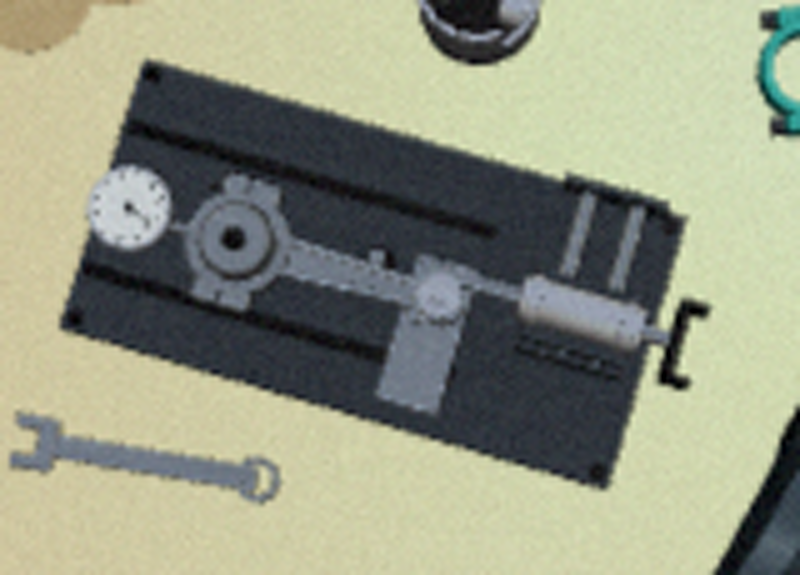

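The hook is round the pin in both views, with the robot well away. I'll run numeric checks and then hand in.

Run:
```python
from h import *
P=lambda u,v,z:G(ray("top",150+(u-2)/5,115+(v-2)/5,z))
print("saddle tips",P(697,306,80),P(678,382,80),"was -209.8/-206.2","barrel",P(582,311,83),"pin",P(438,296,92))
print("plunger from tips",[P(697,306,80)[0]+209.8,P(678,382,80)[0]+206.2])
print(env.current_contact_force(),env.current_time())
env.finish_job()
```

```text
saddle tips [-194.6  -31.6   80. ] [-196.3   21.1   80. ] was -209.8/-206.2 barrel [-121.5   -6.6   83. ] pin [-27.   11.4  92. ]
plunger from tips [np.float64(15.200000000000017), np.float64(9.899999999999977)]
[0.26964752 0.48503198 0.51339931] 21.9167
the job is handed in; nothing more can be done
```

The job is done and handed in at about 22 s on the robot's clock. `finish_job` gives no verdict, so this rests on my own checks.

I swung the rod onto the side stop, where a slow push met solid resistance at 14 N. I then pressed the thumb saddle in by about 27 mm and, holding it in, brought the cross slide to its end stop. Finally I let the spring draw the hook back onto the pin, with the fingers kept lightly against the cheek, and moved the arm clear.

**Last checks:**
- **Test pin:** it lies at gauge x about −27 and y about 11 mm. The required y range is 4.5 to 15.5 mm.
- **Cross slide:** the barrel axis is at y about −7, where the end stop should put it.
- **Plunger:** it rests near 12.5 mm. The two cheek tips gave 9.9 and 15.2 mm, which is picture noise but inside the 9 to 17 mm limits. Pressing force vanished at roughly 11 to 12 mm.
- **Hook:** both pictures show it round the pin.
- **Contact:** tool force is back to its no-contact level.
- **Bystanders:** the spanner shows no shift. The piston and oil can were not measured or fully in the last views, but the arm never came near them.

**What disagreed:** the first push stopped on a brief force spike. One scene-view reading then put the pin at y 14.5 mm, so I pushed again slowly. Later readings were 10 to 12 mm.

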